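# Set a line laser to its horizontal line and level its rocking base by the foot

## Task

We are about to mark a level line on the concrete for a strip of tape: turn the laser's mode dial to the horizontal-line mark (the third click clockwise, counting off as the first), leaving it clicked in. Its base plate rocks on the table, so take the adjustable levelling foot by its black hand knob at the corner, press it down firmly (a good 15 N) so that the foot stands on the table, and turn it until the bubble sits between the two lines of the vial. Finish holding the knob and still pressing, bubble centred, without shoving the base out of place or disturbing the other things on the table.

Things in the scene. Friction and masses are not known exactly. Their poses are not given: they have to be found in the camera images.
- laser_base: Line laser on its base plate, one loose 1.9 kg unit. Origin on the table under the plate's middle, z up. Aluminium plate 164 (x) by 232 (y) mm, top 28 mm up, on feet at x = +-62, y = +-96: three plain, and the levelling foot at (-62, +96). Dark housing 104 x 64 mm, top 110 mm up, centred at (-10, -74). The levelling foot starts short: left alone, the plate stands level on the plain feet
- mode_dial (a joint): Mode dial on the housing's top, rad, growing clockwise seen from above. Four clicks: 0 off (dot), 0.6 vertical line (stroke along base x), 1.2 horizontal line (stroke along base y), 1.8 cross; stops just beyond 0 and 1.8. Let go, it springs into the nearest click; about 0.07 Nm turns it out of one. Starts at 0 or 0.6
- dial_grip (a point): Grip point on the dial's axis, 133 mm above the table. The dial is a black upright bar 36 mm long, 10 mm thick, standing 114 to 139 mm above the table on a flat disc of 37 mm; the white line on it points to the mark in use. In the base's frame the pointer, and the bar, lie at 0.9 - (dial value) rad from +x, counter-clockwise positive
- levelling_foot: Levelling foot, one piece with its knob. Origin at the middle of the knob: black, fluted, round, 37 mm across (40 over the flutes), 22 mm high, 59 mm above the table (to 3 mm more while the foot is up), 20 mm clear of the plate (12 of its 24 mm boss). About 4 N on it rocks this corner down till the foot stands on the table. Clockwise from above winds the foot down, 5 mm a turn; 1 to 4 rad needed
- bubble (a joint): Place of the bubble in the vial, m: 0 is the middle, + is towards base +y (the knob's side); ends at +-0.025. Pressing the short foot down sends it to -; with the foot pressed on the table, each rad clockwise of the knob brings it about 5.4 mm to +. Settles in about a second. Pale, 20 mm long; between the two black lines from -0.0035 to +0.0035
- vial (a point): Top of the vial's middle, 48 mm above the table: a yellow-green tube 20 mm thick, 84 mm long, along the base's y, in an aluminium holder near the plate's +x edge; black rings 13.5 mm either side of the middle
- stapler: Bystander: aluminium press-button stapler, 150 x 38 x 69 mm, long axis its x; origin under its middle
- tape_roll: Bystander: roll of blue tape on a grey spindle, 106 mm in diameter, 57 mm high; origin under its middle
- pencil_cup: Bystander: teal cup with pencils, 80 mm in diameter, 175 mm high with the pencils; origin under its middle
- bottle: Bystander: capped brown glass bottle, 62 mm in diameter, 165 mm high, on a white coaster 96 mm in diameter; origin under its middle

How it is judged:
By the outcome, as a careful person would: the job done as asked, in the order asked, and still so for the second after the job is handed in, while the arm keeps its last pose, push and grip.
It also fails if it takes over 72 s, if anything falls off the work surface, if the arm or the gripper's body presses on something with over 40 N, if the wrist force passes 120 N, or if a joint passes its speed limit or range.

## Robot

A 7-joint arm with a two-finger parallel gripper is mounted at the origin on the work surface. World frame = base frame: x ahead of the robot, y to its left, z up, the work surface at z = 0. Lengths are in m, angles in rad, forces in N, time in s.
With the tool pointing down it reaches from about 0.35 to 0.9 m from the base axis. Payload 8.1 kg.
Tool frame: the origin (TCP) lies midway between the tips of the shut fingers; the grasp point (between the pads) lies 19 mm behind it; x points along the fingers, z is the direction in which the jaws open and shut, and the axes are right-handed (so a half turn about x gives the same grasp; the last joint's range is limited). The gripper opens to 92 mm and grips with 3 to 60 N. Pads are 19 mm wide; open, the fingers measure 130 mm over their backs; the gripper's body (75 mm by 190 mm) begins 47 mm behind the grasp point.
Start: joints at [-1.259, 0.434, 0.025, 1.573, -0.012, 1.134, -0.075], TCP at [0.252, 0.572, 0.193] pointing down, gripper open.
Joint ranges: [-2.62, 2.62], [-0.44, 2.09], [-1.27, 1.32], [0.08, 2.57], [-1.32, 4.46], [0.12, 2], [-2.74, 2.74]. Speed limits (rad/s): [2.22, 2.22, 3.01, 3.01, 3.14, 3.14, 3.14].

## Interface

Orientations are given as a rotation vector (axis times angle).
In Python, from cell import arm gives the robot as it stands. The module is installed in compiled form; this text tells all that it offers.
- The arm moves only by the tool move_arm, never from a script. Its argument "steps" is text: rows parted by semicolons, each of 5 numbers parted by spaces: the shift along the tool's x, y, z in m, then the turn about the tool's x in rad, then the closure in counts, from 0 (fully open) to 255 (shut). A call has 1 to 10 rows; each row is the pose to reach, as a shift and turn from the pose commanded when the call began, along the tool's axes at that moment; what a row does not reach only later rows make up. A row lasts 1/12 s, in which the tool goes at most 41.7 mm and 7.16 degrees, less where a joint would pass 70% of its speed; a pose out of reach is approached as far as the arm can. A call with a gripper value outside its range is refused whole. The fingers move at their own pace and stop on an object; "squeeze" is the grip in N (left out, the last holds). Time passes only in rows, so rows that repeat a pose let the fingers close. It gives the time, the measured TCP pose, the force and the opening at its end, in the units of the state.
- arm.observe(): the state, without advancing time (a new reading comes with each control period).
- arm.get_image(name): name is "scene" or "side" or "wrist"; returns a dict with "img" (420x560x3 uint8, blue, green, red), "z_map" (420x560 float32, m along the optical axis (not along the pixel's ray), 0 where there is no reading), "vfov" (degrees; the focal length in pixels is half the picture's height over the tangent of half this angle, whatever the lens; pixels are square), "cx", "cy" (the principal point, pixels), "k1" (the pictures are not rectified: a ray, as slopes to the right and down, at radius r is drawn at 1 + k1 r^2 times it, then the intrinsics apply), "extrinsics" (4x4, takes a point from camera to world coordinates). Camera axes: x right, y up, looking along -z (the intrinsics and any distortion apply to the point x, -y, -z); pixel columns grow to the right and rows downward; lengths in m; the calibration is good to about 2 mm. A picture is of the moment at which its call begins.
- arm.sign_off(): hands the job in, once; it reports no verdict.
The state is a dict: "clock": time; "joints": joint angles; "dq": joint speeds; "joint_efforts": joint torques, N m; "position": TCP position; "ee_rot": TCP orientation; "force": force on the tool from outside, world axes, zero at the start; "ft_torque": the same for the moment, N m; "width": opening from 0.0 (shut) to 1.0 (fully open).
Only numpy, scipy, OpenCV 4.12 (cv2) and the standard library are available. Lean on these libraries where they do the work, as an engineer would, in place of code of your own. Each camera call takes 0.05 s, during which the arm holds its last target.

## Working session

There is one attempt and no reset: what is moved stays moved. The work goes in short steps, Python scripts to look and compute and a tool call to move; the robot and the scene stay as the last step left them, time stands still between calls to the robot, and variables do not carry over. Pictures are saved under pics/ and viewed, and the job is handed in when it is done.

Besides the shell and the picture viewer there is one more tool, called after ">>>" in YAML: its name, and indented under it one key for each argument. move_arm: Moves the arm, as the interface text tells. Its arguments: {"type":"object","properties":{"steps":{"type":"string"},"squeeze":{"type":"number"}},"required":["steps"]}

```bash
mkdir -p pics; cat > h.py <<'E'
import numpy as np,cv2
from cell import arm
def grab(n,tag):
    d=arm.get_image(n); cv2.imwrite(f'pics/{tag}.png',d['img']); np.savez(f'pics/{tag}.npz',**{k:np.array(v) for k,v in d.items()}); return d
def ld(tag): 
    z=np.load(f'pics/{tag}.npz'); return {k:z[k] for k in z}
def pts(d,uv,zw=None):
    uv=np.atleast_2d(np.array(uv,float)); f=210/np.tan(np.radians(float(d['vfov']))/2)
    K=np.array([[f,0,float(d['cx'])],[0,f,float(d['cy'])],[0,0,1]])
    s=cv2.undistortPoints(uv.reshape(-1,1,2),K,np.array([float(d['k1']),0,0,0])).reshape(-1,2)
    E=d['extrinsics']; ray=np.c_[s[:,0],-s[:,1],-np.ones(len(s))]@E[:3,:3].T
    if zw is None:
        z=np.array([d['z_map'][int(round(v)),int(round(u))] for u,v in uv]); return E[:3,3]+ray*z[:,None]
    return E[:3,3]+ray*((zw-E[2,3])/ray[:,2])[:,None]
E
python3 - <<'E'
from h import *
for n in('scene','side','wrist'):
    d=grab(n,n+'0'); print(n,d['vfov'],d['k1'],d['extrinsics'].round(3).tolist())
print(arm.observe())
E
```

```text
scene 48.93414345049274 -0.01775972148895051 [[-0.792, -0.377, 0.48, 1.059], [0.61, -0.48, 0.631, 0.635], [-0.007, 0.793, 0.61, 0.725], [0.0, 0.0, 0.0, 1.0]]
side 51.53546238222193 -0.042201357316881606 [[0.756, 0.487, -0.438, 0.052], [-0.655, 0.555, -0.513, -0.578], [-0.007, 0.675, 0.738, 0.955], [0.0, 0.0, 0.0, 1.0]]
wrist 64.39860026887251 -0.08427099516414945 [[0.403, -0.871, -0.282, 0.174], [0.915, 0.382, 0.127, 0.605], [-0.003, -0.309, 0.951, 0.384], [0.0, 0.0, 0.0, 1.0]]
{'clock': 0.15, 'joints': array([-1.25856375,  0.435025  ,  0.02497305,  1.57388066, -0.01163163,
        1.1339711 , -0.07512037]), 'dq': array([-1.52651538e-03, -1.77154898e-03, -3.99005542e-04, -3.83012900e-03,
       -7.33984005e-04,  5.08765205e-05,  4.72457896e-05]), 'joint_efforts': array([ 2.08908044e-03, -6.68254852e+01,  9.85957459e-01, -3.14692926e+01,
       -6.05091266e-02,  3.93412274e-02,  1.17102622e-04]), 'position': array([0.25176518, 0.57159553, 0.19205168]), 'ee_rot': array([-0.89903986,  1.37832627,  0.89791494]), 'force': array([ 0.48673999, -0.06385253,  0.15565413]), 'ft_torque': array([0.06068619, 0.00814481, 0.00281553]), 'width': 0.9986474513594343}
```

View pics/scene0.png

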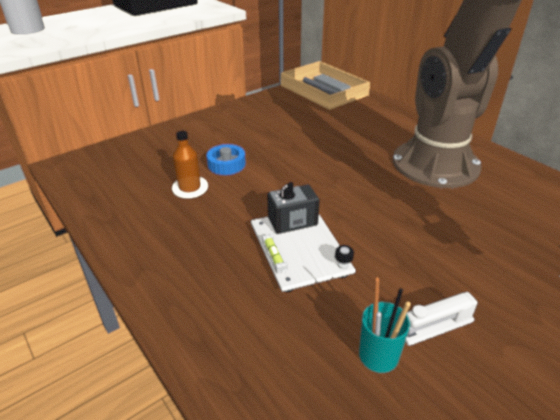

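View pics/side0.png

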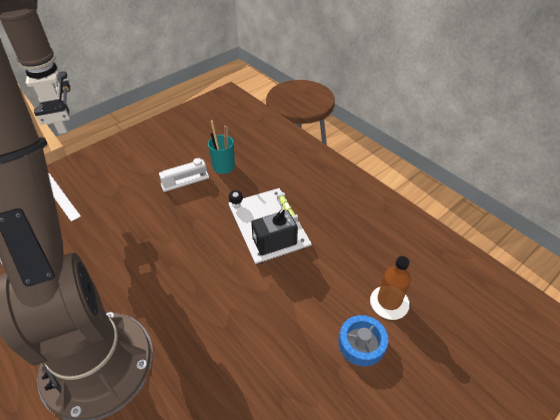

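View pics/wrist0.png

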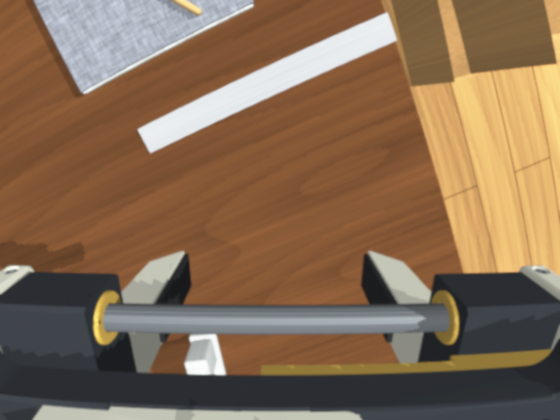

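The scene view shows the base plate at about (300,250), the dial (288,190), the knob (344,254) and the vial (274,252). The cup (383,335) and stapler (440,318) are beyond the knob. I'll zoom in on both views.

```bash
python3 - <<'E'
from h import *
a=ld('scene0')['img'][170:300,235:375]; b=ld('side0')['img'][170:270,215:325]
cv2.imwrite('pics/za.png',cv2.resize(a,None,fx=5,fy=5,interpolation=2)[:600,:800]); cv2.imwrite('pics/zb.png',cv2.resize(b,None,fx=6,fy=6,interpolation=2))
E
```

```text
(no output)
```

View pics/za.png

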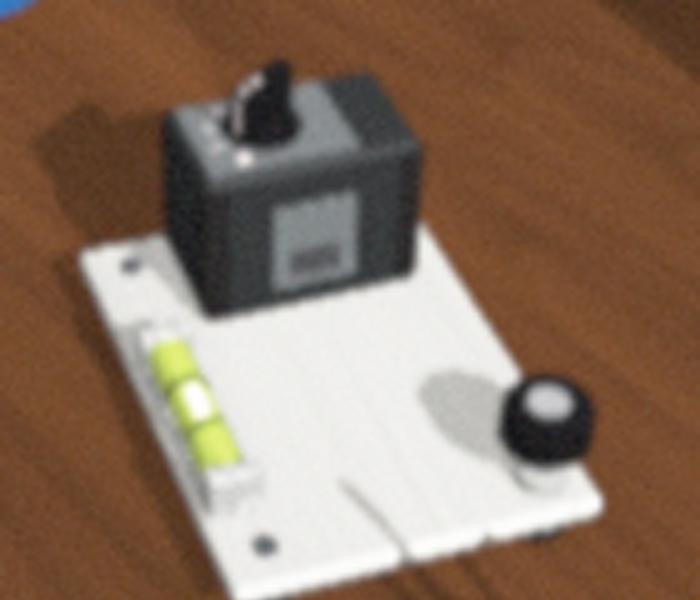

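View pics/zb.png

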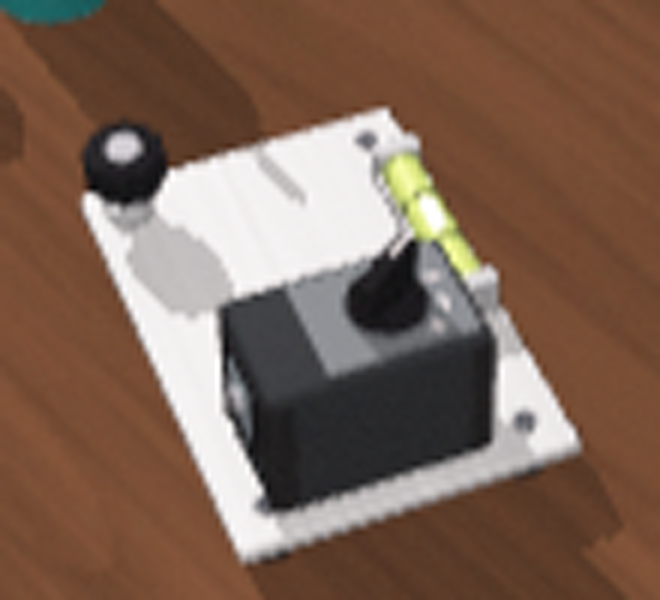

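```bash
python3 - <<'E'
from h import *
from scipy.optimize import least_squares
S=ld('scene0');D=ld('side0')
fs=lambda p:[((x+.5)/5-.5+235,(y+.5)/5-.5+170) for x,y in p]
fd=lambda p:[((x+.5)/6-.5+215,(y+.5)/6-.5+170) for x,y in p]
ps=pts(S,fs([(80,252),(235,598),(602,500)]),.028); pd=pts(D,fd([(385,110),(85,200),(245,555),(580,445)]),.028)
print(ps.round(4),pd.round(4))
B=np.array([[82,-116],[82,116],[-82,116],[82,116],[-82,116],[-82,-116],[82,-116]])/1000
P=np.r_[ps,pd][:,:2]
def fit(B,P):
    def r(q):
        c,s=np.cos(q[2]),np.sin(q[2]); return (B@np.array([[c,s],[-s,c]])+q[:2]-P).ravel()
    q=least_squares(r,[.5,.1,np.arctan2(*(P[1]-P[0])[::-1])-np.pi/2]); return q.x,r(q.x).reshape(-1,2).round(4)
q,res=fit(B,P); print(q,res)
print(fit(B[:3],P[:3])[0],fit(B[3:],P[3:])[0])
R=np.array([[np.cos(q[2]),-np.sin(q[2])],[np.sin(q[2]),np.cos(q[2])]])
print('knob expected',q[:2]+R@[-.062,.096])
print('knob top seen',pts(S,fs([(549,402)]),.070),pts(D,fd([(125,147)]),.070))
print('z',pts(S,fs([(549,402)])),pts(D,fd([(125,147)])))
# dial via depth points above .118
for d,box in((S,(270,300,175,205)),(D,(265,295,205,230))):
    uv=np.array([(u,v) for u in range(box[0],box[1]) for v in range(box[2],box[3])]); p=pts(d,uv)
    m=(p[:,2]>.12)&(p[:,2]<.15); pp=p[m]; print(m.sum(),pp.mean(0),pp.min(0),pp.max(0)); b=(pp[:,:2]-q[:2])@R; print('base',b.mean(0),b.min(0),b.max(0), pp[pp[:,2]>.134].mean(0))
    w,V=np.linalg.eigh(np.cov(b.T));print(w**.5,np.arctan2(V[1,1],V[0,1]))
print('dial disc', [ (pts(d,p,.114)-np.r_[q[:2],0])[:,:2]@R for d,p in((S,fs([(262,128)])),(D,fd([(387,305)])))])
E
```

```text
[[ 0.5922 -0.0894  0.028 ]
 [ 0.6696  0.1311  0.028 ]
 [ 0.5139  0.1828  0.028 ]] [[ 0.6683  0.1283  0.028 ]
 [ 0.5169  0.1781  0.028 ]
 [ 0.442  -0.0381  0.028 ]
 [ 0.5934 -0.0903  0.028 ]]
[ 0.55446864  0.04561519 -0.32938025] [[ 0.0024 -0.0013]
 [-0.0001 -0.0022]
 [ 0.0005 -0.0009]
 [ 0.0013  0.0005]
 [-0.0025  0.0038]
 [-0.0027  0.0005]
 [ 0.0011 -0.0004]]
[ 0.55340341  0.04727063 -0.33378752] [ 0.55517612  0.04450064 -0.3295333 ]
knob expected [0.52685341 0.15650883]
knob top seen [[0.52348868 0.15601123 0.07      ]] [[0.53099035 0.15910349 0.07      ]]
z [[0.52537934 0.15770322 0.0723105 ]] [[0.52966034 0.15705711 0.07245572]]
129 [ 0.53713672 -0.01930461  0.13332736] [ 0.51444638 -0.03130084  0.12083179] [ 0.5534486  -0.01325577  0.14331632]
base [ 0.00459854 -0.06703603] [-0.01477808 -0.08337404] [ 0.02020175 -0.05710491] [ 0.53631841 -0.02032059  0.13901697]
[0.0030026  0.01175896] -2.5964884698671726
90 [ 0.53210502 -0.02834533  0.13328499] [ 0.51629965 -0.03501702  0.120311  ] [ 0.55228385 -0.01759068  0.14305718]
base [ 0.0027616  -0.07721828] [-0.01247135 -0.08751052] [ 0.02073576 -0.06064539] [ 0.53298847 -0.0270651   0.13807972]
[0.00316501 0.01148962] -2.600039558084866
dial disc [array([[ 0.00312876, -0.07048368]]), array([[ 0.00393326, -0.07523837]])]
```

```bash
cat >> h.py <<'E'
from scipy.spatial.transform import Rotation as Ro
def tool():
    o=arm.observe(); R=Ro.from_rotvec(o['ee_rot']).as_matrix(); return o,R
def to(p,yaw=None):
    """yaw: world angle of jaw axis z (mod pi)"""
    o,R=tool(); s=R.T@(np.array(p)-o['position']); zy=np.arctan2(R[1,2],R[0,2]); 
    print('pos',o['position'].round(4),'F',o['force'].round(2),'w',round(o['width'],3),'t',round(o['clock'],2),'q7',o['joints'].round(2),'jawyaw',round(zy,3),'down',R[:,0].round(3))
    print('shift',s.round(4), 'turn(cw+)',None if yaw is None else [round(((zy-yaw)+np.pi/2)%np.pi-np.pi/2,3)])
E
python3 - <<'E'
from h import *
S=ld('scene0');D=ld('side0')
print('cup top-ish rim z~.1?',pts(S,[(385,315),(383,366),(440,330)]),pts(D,[(222,140),(222,170),(185,180)]))
print('cup base',pts(S,[(381,362)],0.),pts(D,[(223,170)],0))
to([.54,-.023,.25],0)
print(tool()[1].round(3))
# top-of-bar points
q=np.array([.5545,.0456,-.3294]);R=np.array([[np.cos(q[2]),-np.sin(q[2])],[np.sin(q[2]),np.cos(q[2])]])
E
```

```text
cup top-ish rim z~.1? [[0.58619684 0.32439418 0.07099101]
 [0.63817343 0.3753387  0.02355037]
 [0.48806753 0.38418418 0.01097622]] [[0.63875093 0.36961569 0.08309833]
 [0.59288622 0.31748176 0.01717357]
 [0.48218509 0.36511382 0.00880064]]
cup base [[0.62072429 0.35879886 0.        ]] [[6.05244238e-01 3.31730082e-01 1.11022302e-16]]
pos [0.2518 0.5716 0.1921] F [ 0.49 -0.06  0.16] w 0.999 t 0.15 q7 [-1.26  0.44  0.02  1.57 -0.01  1.13 -0.08] jawyaw 1.156 down [-0.    -0.001 -1.   ]
shift [-0.0574 -0.5035 -0.428 ] turn(cw+) [np.float64(1.156)]
[[-0.    -0.915  0.403]
 [-0.001  0.403  0.915]
 [-1.    -0.    -0.001]]
```

>>> move_arm:
  steps: "-0.03 0 0 0 0; -0.06 -0.02 -0.015 0 0; -0.065 -0.05 -0.04 0 0; -0.065 -0.08 -0.067 -0.05 0; -0.065 -0.11 -0.093 -0.1 0; -0.065 -0.14 -0.119 -0.15 0; -0.065 -0.17 -0.145 -0.2 0; -0.065 -0.2 -0.17 -0.25 0; -0.065 -0.23 -0.196 -0.3 0; -0.065 -0.26 -0.221 -0.35 0"

```text
clock: 0.98
position: [0.4011, 0.2629, 0.2576]
ee_rot: [-1.163, 1.238, 1.163]
force: [1.3, 0.0, -0.9]
width: 0.997
```

```bash
python3 -c "
from h import *
to([.54,-.023,.25],1.85)"
```

```text
pos [0.4011 0.2629 0.2576] F [ 1.28  0.04 -0.95] w 0.997 t 0.98 q7 [-0.8   0.14  0.13  1.82 -0.02  1.18  0.84] jawyaw 1.508 down [-0.  0. -1.]
shift [ 0.0076 -0.1565 -0.2766] turn(cw+) [np.float64(-0.342)]
```

>>> move_arm:
  steps: "0 -0.015 -0.027 -0.03 0; 0 -0.03 -0.054 -0.06 0; 0 -0.05 -0.085 -0.1 0; 0 -0.067 -0.118 -0.14 0; 0 -0.085 -0.15 -0.18 0; 0 -0.1 -0.18 -0.22 0; 0 -0.12 -0.21 -0.26 0; 0 -0.135 -0.24 -0.3 0; 0.007 -0.156 -0.276 -0.34 0; 0.007 -0.156 -0.276 -0.34 0"

```text
clock: 1.82
position: [0.5399, -0.0293, 0.2498]
ee_rot: [-1.408, 1.073, 1.403]
force: [-1.4, -0.6, 0.2]
width: 0.999
```

```bash
python3 -c "
from h import *
to([.54,-.023,.25],1.85)
grab('wrist','w1')"
```

```text
pos [ 0.5399 -0.0293  0.2498] F [-1.36 -0.63  0.23] w 0.999 t 1.82 q7 [-0.31  0.25  0.34  1.71 -0.08  1.19  1.89] jawyaw 1.84 down [ 0.    -0.004 -1.   ]
shift [-0.0002 -0.0017  0.006 ] turn(cw+) [np.float64(-0.01)]
```

View pics/w1.png

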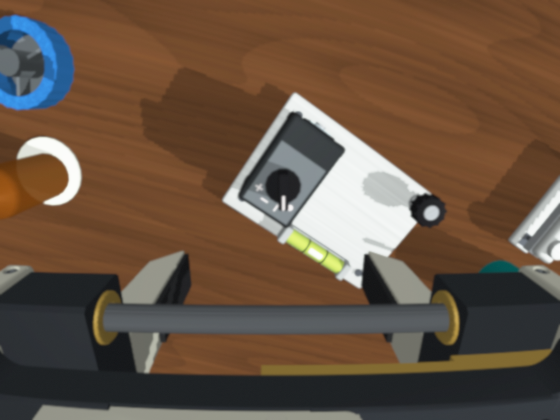

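The wrist view shows the dial at (283,187) with its white line running down from there to about (283,210), and the knob at (430,210). I'll measure both from a zoomed crop.

```bash
python3 - <<'E'
from h import *
a=ld('w1')['img'][85:295,215:455]
cv2.imwrite('pics/w1z.png',cv2.resize(a[60:145,15:105],None,fx=7,fy=7,interpolation=2))
cv2.imwrite('pics/w1y.png',cv2.resize(a,None,fx=2.8,fy=2.8,interpolation=2))
E
```

```text
(no output)
```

View pics/w1z.png

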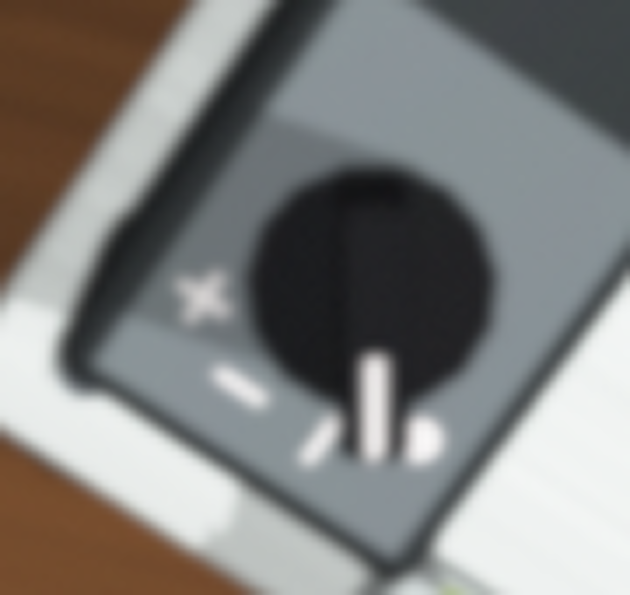

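View pics/w1y.png

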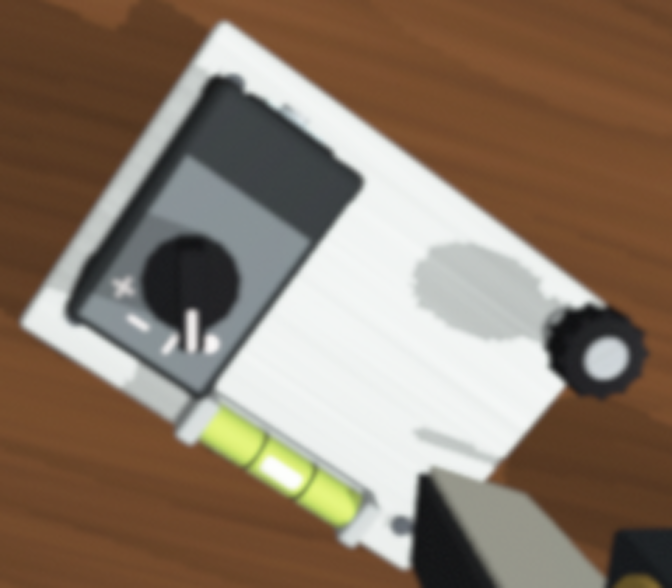

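```bash
python3 - <<'E'
from h import *
W=ld('w1'); g=lambda p:[((x+.5)/7-.5+230,(y+.5)/7-.5+145) for x,y in p]
g2=lambda p:[((x+.5)/2.8-.5+215,(y+.5)/2.8-.5+85) for x,y in p]
a=pts(W,g([(375,355),(375,455)]),.139); c=pts(W,g([(372,285)]),.116)[0]
print(a,c); d=a[1]-a[0]; print('pointer world',np.arctan2(d[1],d[0]),'from centre',[np.arctan2(*(x-c)[:2][::-1]) for x in a], [np.linalg.norm((x-c)[:2]) for x in a])
bar=pts(W,g([(375,190),(375,455)]),.139);print('bar mid',bar.mean(0),np.linalg.norm(bar[0]-bar[1]))
m=pts(W,g([(425,440),(320,440),(240,388),(203,297)]),.110)
print('marks',[np.arctan2(*(x-c)[:2][::-1]) for x in m])
P=pts(W,g2([(225,20),(20,322)]),.028); P2=pts(W,g2([(410,570)]),.028);print(P,P2)
e=P[1]-P[0];print('yaw',np.arctan2(e[1],e[0]), np.linalg.norm(e)); e=P2[0]-P[1];print(np.arctan2(e[1],e[0])-np.pi/2,np.linalg.norm(e))
print('knob',pts(W,g2([(606,358)]),.0725),pts(W,g2([(606,358)])),'vial',pts(W,g2([(278,471)]),.048))
to([.538,-.025,.25])
E
```

```text
[[ 0.53605493 -0.02443945  0.139     ]
 [ 0.54961399 -0.02059879  0.139     ]] [ 0.53212317 -0.02560291  0.116     ]
pointer world 0.27602401476576427 from centre [np.float64(0.2877026390076168), np.float64(0.2786561167182396)] [np.float64(0.004100291523455687), np.float64(0.01819258205865424)]
bar mid [ 0.53202636 -0.02557817  0.139     ] 0.036557843457417534
marks [np.float64(0.5827147773333384), np.float64(-0.020336021490472204), np.float64(-0.5769490331819207), np.float64(-1.1692486901652088)]
[[ 0.43907721 -0.03532623  0.028     ]
 [ 0.59153236 -0.08923243  0.028     ]] [[0.66663934 0.12989571 0.028     ]]
yaw -0.33986701507273287 0.16170482513741172
-0.33020480171613276 0.23164239600261605
knob [[0.52634866 0.15636056 0.0725    ]] [[0.52634442 0.15634766 0.07252287]] vial [[0.62320344 0.04334477 0.048     ]]
pos [ 0.5389 -0.0256  0.2498] F [ 0.8   0.93 -0.11] w 0.997 t 1.87 q7 [-0.32  0.25  0.33  1.72 -0.09  1.19  1.88] jawyaw 1.839 down [-0.001 -0.002 -1.   ]
shift [-0.0002  0.0008  0.0008] turn(cw+) None
```

```bash
python3 -c "
from h import *
to([.532,-.0256,.118],1.847)"
```

```text
pos [ 0.5389 -0.0256  0.2498] F [ 0.8   0.93 -0.11] w 0.997 t 1.87 q7 [-0.32  0.25  0.33  1.72 -0.09  1.19  1.88] jawyaw 1.839 down [-0.001 -0.002 -1.   ]
shift [0.1318 0.0065 0.0021] turn(cw+) [np.float64(-0.008)]
```

>>> move_arm:
  steps: "0.03 0.0065 0.002 0 80; 0.06 0.0065 0.002 0 110; 0.08 0.0065 0.002 0 140; 0.1 0.0065 0.002 0 150; 0.1 0.0065 0.002 0 150; 0.1 0.0065 0.002 0 150"
  squeeze: 20

```text
clock: 2.37
position: [0.5308, -0.0196, 0.1502]
ee_rot: [-1.408, 1.067, 1.411]
force: [0.2, 0.0, 1.2]
width: 0.614
```

```bash
python3 -c "
from h import *
to([.532,-.0256,.118],1.847)
grab('wrist','w2')"
```

```text
pos [ 0.5308 -0.0196  0.1502] F [0.2  0.02 1.17] w 0.614 t 2.37 q7 [-0.3   0.33  0.31  1.87 -0.12  0.96  1.91] jawyaw 1.847 down [-0.002  0.    -1.   ]
shift [ 0.0322  0.0004 -0.0061] turn(cw+) [np.float64(-0.0)]
```

View pics/w2.png

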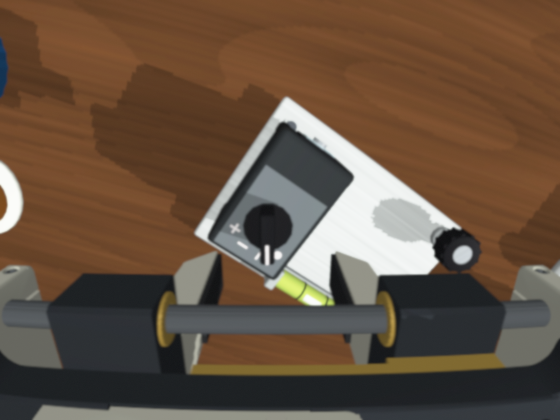

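The dial sits at u≈267 and the mid-point between the fingers at u≈275. That agrees with the computed −6 mm correction along the jaw axis.

>>> move_arm:
  steps: "0 0 -0.006 0 150; 0.01 0 -0.006 0 150; 0.02 0 -0.006 0 150; 0.032 0 -0.006 0 150; 0.032 0 -0.006 0 150; 0.032 0 -0.006 0 150"

```text
clock: 2.92
position: [0.5327, -0.0263, 0.1179]
ee_rot: [-1.408, 1.068, 1.41]
force: [0.8, -0.3, 0.2]
width: 0.412
```

```bash
python3 -c "
from h import *
to([.532,-.0256,.118],1.847)"
```

```text
pos [ 0.5327 -0.0263  0.1179] F [ 0.81 -0.27  0.21] w 0.412 t 2.92 q7 [-0.28  0.37  0.3   1.91 -0.14  0.89  1.94] jawyaw 1.846 down [-0.002 -0.    -1.   ]
shift [-0.0001  0.0005  0.0008] turn(cw+) [np.float64(-0.001)]
```

Now on target, so I'll grip.

>>> move_arm:
  steps: "0 0 0.001 0 200; 0 0 0.001 0 255; 0 0 0.001 0 255; 0 0 0.001 0 255; 0 0 0.001 0 255; 0 0 0.001 0 255; 0 0 0.001 0 255; 0 0 0.001 0 255"
  squeeze: 25

```text
clock: 3.58
position: [0.5331, -0.0252, 0.1187]
ee_rot: [-1.409, 1.066, 1.409]
force: [0.0, -0.0, 0.1]
width: 0.006
```

```bash
python3 -c "
from h import *
to([.532,-.0256,.118],-.62+1.571);print(arm.observe()['ft_torque'])"
```

```text
pos [ 0.5331 -0.0252  0.1187] F [ 0.04 -0.01  0.11] w 0.006 t 3.58 q7 [-0.28  0.37  0.3   1.91 -0.14  0.89  1.94] jawyaw 1.846 down [ 0.  0. -1.]
shift [ 0.0007  0.0012 -0.    ] turn(cw+) [np.float64(0.895)]
[ 0.05966255 -0.00070164  0.00072211]
```

The width shows the jaws fully shut, so they missed the bar. I'll look before doing anything else.

```bash
python3 -c "
from h import *
grab('wrist','w3');s=grab('side','s3');grab('scene','c3')
a=s['img'][150:280,190:340];cv2.imwrite('pics/s3z.png',cv2.resize(a,None,fx=4,fy=4))
a=ld('c3')['img'][130:300,220:380];cv2.imwrite('pics/c3z.png',cv2.resize(a,None,fx=3.5,fy=3.5))"
```

```text
(no output)
```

View pics/w3.png

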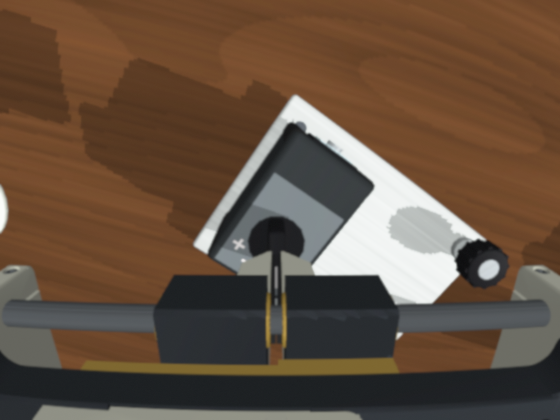

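View pics/c3z.png

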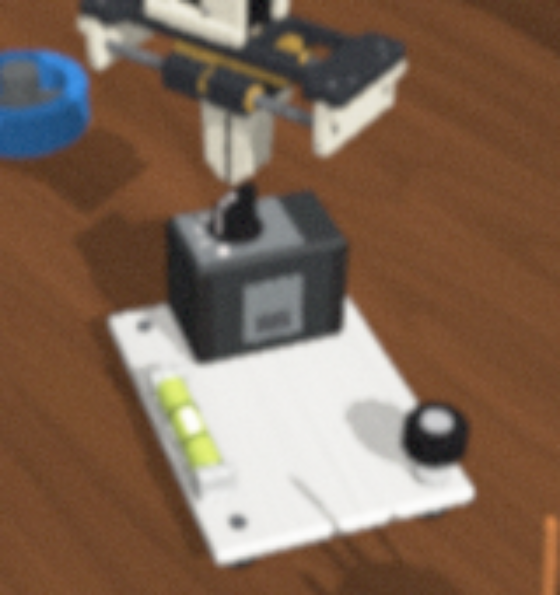

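View pics/s3z.png

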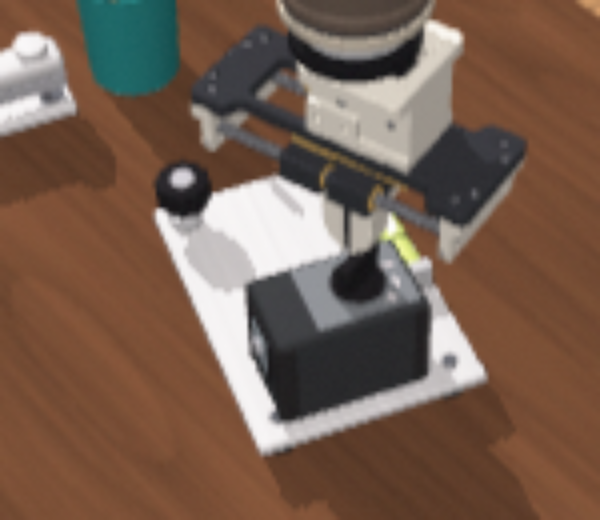

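```bash
python3 - <<'E'
from h import *
C=ld('c3');D=ld('s3')
for v in range(174,190): print(v,pts(C,[(285,v),(288,v)]).round(4).tolist())
for v in range(206,222): print(v,pts(D,[(190+354//4,v),(190+366//4,v)]).round(4).tolist())
E
```

```text
174 [[0.5417, -0.0205, 0.1747], [0.5402, -0.012, 0.1785]]
175 [[0.5424, -0.0195, 0.1729], [0.5399, -0.0124, 0.1755]]
176 [[0.5405, -0.022, 0.1682], [0.5397, -0.0126, 0.1728]]
177 [[0.5411, -0.0212, 0.1663], [0.5405, -0.0115, 0.1711]]
178 [[0.5395, -0.0233, 0.1619], [0.5396, -0.0127, 0.1675]]
179 [[0.5417, -0.0205, 0.1616], [0.5404, -0.0116, 0.1659]]
180 [[0.5414, -0.0208, 0.1588], [0.5416, -0.0101, 0.1645]]
181 [[0.5426, -0.0194, 0.1574], [0.5402, -0.0119, 0.1603]]
182 [[0.4028, -0.1965, 0.0005], [0.3951, -0.1928, -0.0007]]
183 [[0.4073, -0.1908, 0.0022], [0.5261, -0.0293, 0.1397]]
184 [[0.4076, -0.1904, -0.0008], [0.531, -0.0233, 0.1424]]
185 [[0.4133, -0.1832, 0.0022], [0.5298, -0.0248, 0.1384]]
186 [[0.5387, -0.0242, 0.1398], [0.5333, -0.0203, 0.1396]]
187 [[0.5419, -0.0202, 0.1407], [0.5343, -0.019, 0.138]]
188 [[0.5435, -0.0181, 0.1398], [1.0591, 0.6353, 0.7245]]
189 [[0.5453, -0.0158, 0.1392], [0.5344, -0.0189, 0.1327]]
206 [[0.5238, -0.0345, 0.1815], [0.5248, -0.0442, 0.1886]]
207 [[0.5218, -0.0366, 0.1811], [0.527, -0.0418, 0.1815]]
208 [[0.525, -0.033, 0.1723], [0.527, -0.0418, 0.178]]
209 [[0.5225, -0.0359, 0.1728], [0.5255, -0.0435, 0.1769]]
210 [[0.524, -0.0342, 0.1667], [0.5246, -0.0445, 0.1748]]
211 [[0.5239, -0.0343, 0.1632], [0.5248, -0.0444, 0.1709]]
212 [[0.5229, -0.0354, 0.1612], [0.5273, -0.0415, 0.163]]
213 [[0.5232, -0.035, 0.157], [0.5403, -0.0269, 0.1377]]
214 [[0.532, -0.0248, 0.1383], [0.5363, -0.0314, 0.1406]]
215 [[0.5311, -0.0259, 0.1361], [0.5381, -0.0294, 0.1338]]
216 [[0.5272, -0.0303, 0.1389], [0.5369, -0.0308, 0.1321]]
217 [[0.525, -0.0328, 0.1388], [0.5371, -0.0306, 0.128]]
218 [[0.5247, -0.0332, 0.1356], [0.5377, -0.0299, 0.1231]]
219 [[0.5233, -0.0348, 0.1342], [0.5386, -0.0289, 0.1177]]
220 [[0.5245, -0.0334, 0.1284], [0.5386, -0.0289, 0.1138]]
221 [[0.5239, -0.034, 0.1255], [0.536, -0.0319, 0.1144]]
```

```bash
python3 - <<'E'
from h import *
for t in('wrist0','w1','w2','w3'):
    W=ld(t); uv=np.array([(u,v) for u in range(120,440,1) for v in range(245,300,1)]); p=pts(W,uv); E=W['extrinsics']
    d=np.array([W['z_map'][v,u] for u,v in uv]); m=(d>.05)&(d<.2); print(t,E[2,3],'min z finger',np.percentile(p[m,2],[0,1,5]),'cam-tip',E[2,3]-np.percentile(p[m,2],1), d[m].max())
E
```

```text
wrist0 0.383617776663073 min z finger [0.22445675 0.22677793 0.23034808] cam-tip 0.15683984500790232 0.18022342
w1 0.4415767494500034 min z finger [0.28269802 0.28454941 0.288058  ] cam-tip 0.15702734395809048 0.17925104
w2 0.34211860875242706 min z finger [0.1830971  0.18579498 0.19124398] cam-tip 0.1563236334746149 0.17943008
w3 0.31036304935230685 min z finger [0.13626585 0.13840137 0.16014582] cam-tip 0.17196167532721496 0.1898235
```

Both outside cameras put the shut fingertips at z≈0.156–0.157, but the reported TCP is 0.119. So the real tips are about 37 mm above the reported TCP, and the wrist depth maps agree to within a few mm. I'll use the images: the reported z for a tip height of 0.118 is about 0.081. I'll open and descend slowly while watching the force.

>>> move_arm:
  steps: "0 0 0 0 150; 0 0 0 0 150; 0 0 0 0 150; 0 0 0 0 150; 0.01 0.0005 0 0 150; 0.02 0.0005 0 0 150; 0.027 0.0005 0 0 150; 0.03 0.0005 0 0 150; 0.03 0.0005 0 0 150"

```text
clock: 4.48
position: [0.5317, -0.0254, 0.0873]
ee_rot: [-1.408, 1.068, 1.411]
force: [-0.3, 1.1, -0.2]
width: 0.408
```

```bash
python3 -c "
from h import *
to([.532,-.0256,.082],1.847)
W=grab('wrist','w4');s=grab('side','s4');c=grab('scene','c4')
a=cv2.resize(s['img'][180:250,240:310],None,fx=5,fy=5,interpolation=2);b=cv2.resize(c['img'][140:210,250:320],None,fx=5,fy=5,interpolation=2)
cv2.imwrite('pics/sc4.png',np.hstack([a,b]))"
```

```text
pos [ 0.5317 -0.0254  0.0873] F [-0.35  1.13 -0.22] w 0.408 t 4.48 q7 [-0.27  0.41  0.29  1.94 -0.16  0.82  1.95] jawyaw 1.846 down [-0.002 -0.    -1.   ]
shift [ 0.0053 -0.0003 -0.0003] turn(cw+) [np.float64(-0.001)]
```

View pics/sc4.png

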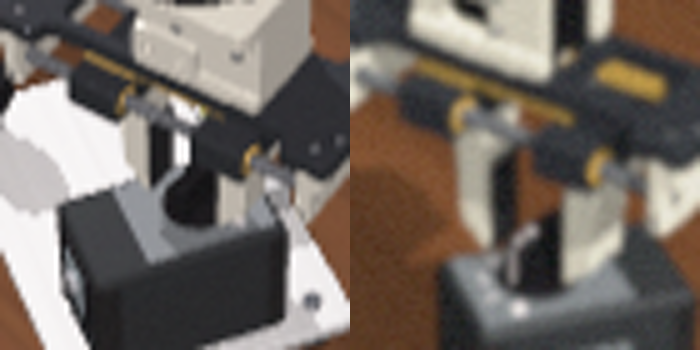

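View pics/w4.png

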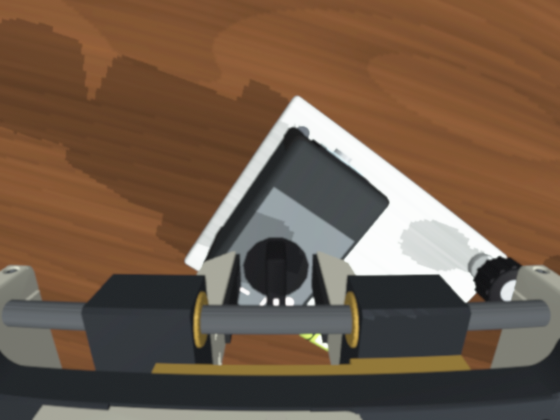

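The fingers now straddle the bar, which sits centred at u≈276. I'll go down 4 mm more and close.

>>> move_arm:
  steps: "0.004 0 0 0 150; 0.004 0 0 0 210; 0.004 0 0 0 255; 0.004 0 0 0 255; 0.004 0 0 0 255; 0.004 0 0 0 255; 0.004 0 0 0 255; 0.004 0 0 0 255"
  squeeze: 25

```text
clock: 5.3
position: [0.5327, -0.0253, 0.0847]
ee_rot: [-1.409, 1.066, 1.409]
force: [-1.0, 0.4, 0.5]
width: 0.107
```

```bash
python3 -c "
from h import *
to([.532,-.0256,.082],-.63+1.571);print(arm.observe()['ft_torque'])"
```

```text
pos [ 0.5327 -0.0253  0.0847] F [-1.03  0.38  0.51] w 0.107 t 5.3 q7 [-0.27  0.41  0.29  1.94 -0.16  0.81  1.95] jawyaw 1.846 down [ 0.  0. -1.]
shift [ 0.0027  0.0008 -0.0001] turn(cw+) [np.float64(0.905)]
[0.05916235 0.06349678 0.07547673]
```

The opening of 0.107 is 9.8 mm, so the bar is gripped. Turning it clockwise 0.9.

>>> move_arm:
  steps: "0 0 0 0.1 255; 0 0 0 0.2 255; 0 0 0 0.3 255; 0 0 0 0.4 255; 0 0 0 0.5 255; 0 0 0 0.6 255; 0 0 0 0.7 255; 0 0 0 0.8 255; 0 0 0 0.9 255; 0 0 0 0.9 255"

```text
clock: 6.13
position: [0.5331, -0.0235, 0.0847]
ee_rot: [-0.734, 1.442, 0.736]
force: [0.1, 5.5, 1.5]
width: 0.107
```

```bash
python3 -c "
from h import *
to([.532,-.0256,.082],-.63+1.571);print(arm.observe()['ft_torque'])
W=grab('wrist','w5');s=grab('side','s5');c=grab('scene','c5')
a=cv2.resize(s['img'][160:270,210:320],None,fx=3.5,fy=3.5,interpolation=2);b=cv2.resize(c['img'][150:260,240:350],None,fx=3.5,fy=3.5,interpolation=2)
cv2.imwrite('pics/sc5.png',np.hstack([a,b]))"
```

```text
pos [ 0.5331 -0.0235  0.0847] F [0.12 5.5  1.52] w 0.107 t 6.13 q7 [-0.44  0.44  0.53  1.96 -0.3   0.82  1.19] jawyaw 0.942 down [ 0.001  0.002 -1.   ]
shift [ 0.0027 -0.0003 -0.0023] turn(cw+) [np.float64(0.001)]
[ 1.31994425 -0.17215482 -0.03692935]
```

View pics/w5.png

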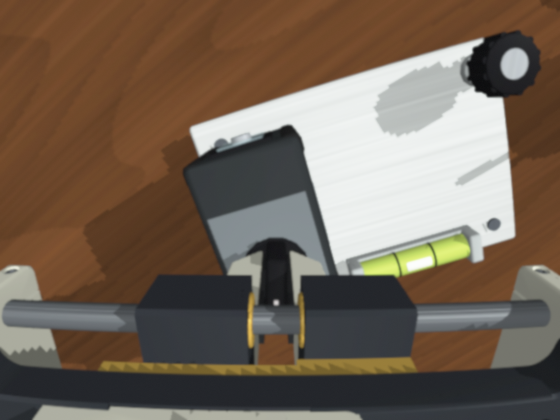

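The dial turned with the gripper. I'll open, go straight up and check the pointer.

>>> move_arm:
  steps: "0 0 0 0 200; 0 0 0 0 170; 0 0 0 0 140; 0 0 0 0 120; -0.02 0 0 0 120; -0.05 0 0 0 120; -0.08 0 0 0 120; -0.11 0 0 0 120; -0.11 0 0 0 120"

```text
clock: 7.03
position: [0.5357, -0.0263, 0.1999]
ee_rot: [-0.739, 1.435, 0.734]
force: [1.3, -1.1, 0.2]
width: 0.529
```

```bash
python3 -c "
from h import *
to([.532,-.0256,.082],-.63+1.571)
W=grab('wrist','w6')
cv2.imwrite('pics/w6z.png',cv2.resize(W['img'][20:290,180:540],None,fx=2.2,fy=2.2,interpolation=2))"
```

```text
pos [ 0.5357 -0.0263  0.1999] F [ 1.33 -1.13  0.15] w 0.529 t 7.03 q7 [-0.51  0.3   0.6   1.82 -0.19  1.07  1.1 ] jawyaw 0.945 down [ 0.008  0.001 -1.   ]
shift [ 0.1179  0.0041 -0.0022] turn(cw+) [np.float64(0.004)]
```

View pics/w6z.png

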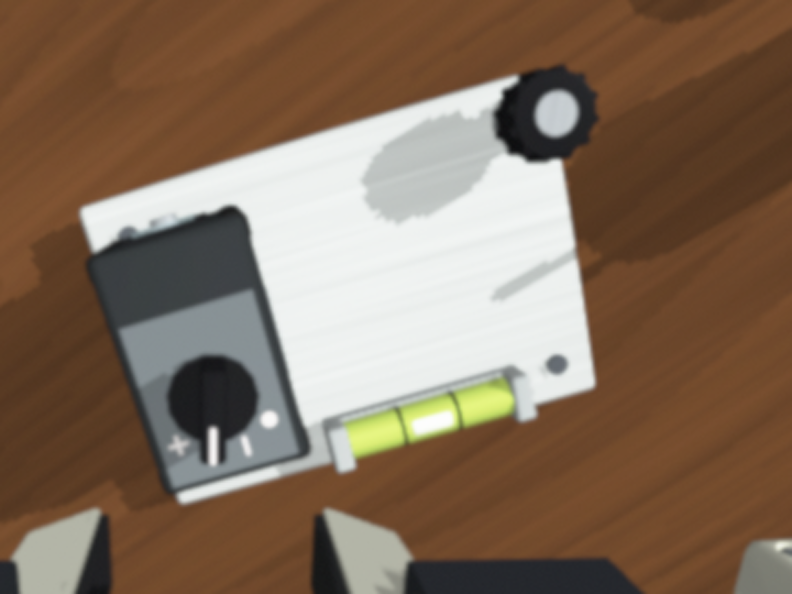

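```bash
python3 - <<'E'
from h import *
W=ld('w6'); g=lambda p:[((x+.5)/2.2-.5+180,(y+.5)/2.2-.5+20) for x,y in p]
a=pts(W,g([(213,427),(213,462)]),.139);bar=pts(W,g([(213,365),(213,465)]),.139);d=a[1]-a[0];print('ptr',np.arctan2(d[1],d[0]),bar.mean(0),np.arctan2(*(bar[1]-bar[0])[:2][::-1]))
c=pts(W,g([(213,398)]),.116)[0]
m=pts(W,g([(269,419),(246,445),(178,445)]),.110);print('marks',[np.arctan2(*(x-c)[:2][::-1]) for x in m])
P=pts(W,g([(80,210),(180,502),(595,386)]),.028)
for i,off in((1,0),(2,np.pi/2)):
    e=P[i]-P[i-1];print('yaw',np.arctan2(e[1],e[0])-off,np.linalg.norm(e))
print(P); print('knob',pts(W,g([(556,114)]),.0725),pts(W,g([(556,114)])),'bubble',pts(W,g([(433,422)]),.048),'rings',pts(W,g([(404,430),(460,414)]),.048))
E
```

```text
ptr -0.6243656222345937 [ 0.5326557  -0.02465574  0.139     ] -0.6243806334643481
marks [np.float64(0.5059250198254562), np.float64(-0.07027761810755112), np.float64(-1.203834825427251)]
yaw -0.3328095137722686 0.15991571064452834
yaw -0.3350560239272249 0.2288395987063438
[[ 0.44048479 -0.03613395  0.028     ]
 [ 0.59162564 -0.08837836  0.028     ]
 [ 0.66687315  0.1277359   0.028     ]]
knob [[0.5268511  0.15576261 0.0725    ]] [[0.52687717 0.15581905 0.07236543]] bubble [[0.62369361 0.04536502 0.048     ]] rings [[0.61872972 0.03133518 0.048     ]
 [0.62806914 0.05856011 0.048     ]]
```

The pointer covers the horizontal mark at base angle −0.291, so the dial value is about 1.19. It is clicked in and the base hasn't moved. Next, over to the knob at (0.5268, 0.156).

```bash
python3 -c "
from h import *
to([.5268,.156,.1],2.2)"
```

```text
pos [ 0.5346 -0.0259  0.1975] F [ 0.38  0.05 -0.93] w 0.532 t 7.08 q7 [-0.51  0.3   0.59  1.83 -0.19  1.07  1.1 ] jawyaw 0.946 down [ 0.006  0.001 -1.   ]
shift [0.0975 0.1131 0.1426] turn(cw+) [np.float64(-1.254)]
```

>>> move_arm:
  steps: "0 0.015 0.019 -0.12 90; 0 0.03 0.037 -0.24 70; 0 0.045 0.057 -0.36 60; 0 0.06 0.076 -0.48 60; 0 0.075 0.095 -0.6 60; 0 0.09 0.113 -0.72 60; 0 0.1 0.127 -0.84 60; 0.02 0.113 0.143 -0.96 60; 0.04 0.113 0.143 -1.08 60; 0.06 0.113 0.143 -1.2 60"

```text
clock: 7.92
position: [0.5239, 0.1582, 0.1329]
ee_rot: [-1.624, 0.874, 1.626]
force: [0.2, -1.2, 0.0]
width: 0.768
```

```bash
python3 -c "
from h import *
to([.5268,.156,.1],2.2)
W=grab('wrist','w7')"
```

```text
pos [0.5239 0.1582 0.1329] F [ 0.16 -1.23  0.05] w 0.768 t 7.92 q7 [-0.58  0.37  0.26  1.86 -0.12  0.93  1.88] jawyaw 2.155 down [-0.001  0.    -1.   ]
shift [ 0.0329 -0.0012 -0.0035] turn(cw+) [np.float64(-0.045)]
```

View pics/w7.png

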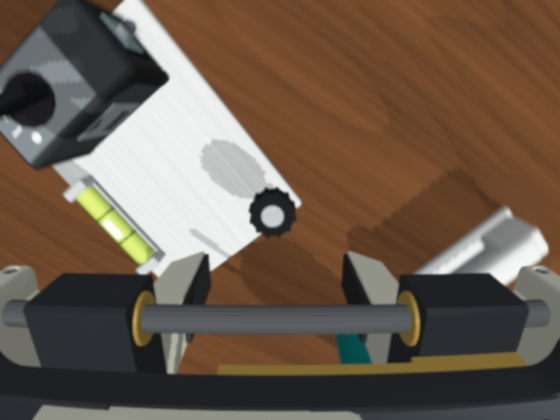

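The knob is at (272,215), and the vial with its bubble is at (115,222).

```bash
python3 - <<'E'
from h import *
W=ld('w7')
print(pts(W,[(272.5,215.5)],.0725),pts(W,[(272,215)]))
g=cv2.cvtColor(W['img'],cv2.COLOR_BGR2GRAY)[180:245,240:305]
n,l,s,c=cv2.connectedComponentsWithStats(((g<60)).astype('uint8'));print(s[1:],c[1:]+[240,180])
n,l,s,c=cv2.connectedComponentsWithStats(((g>150)).astype('uint8'));print(s[1:],c[1:]+[240,180])
to([.5268,.156,.1],2.2)
E
```

```text
[[0.52574908 0.15601387 0.0725    ]] [[0.52613824 0.1557707  0.07068904]]
[[  10    9   46   49 1170]] [[272.7974359  211.56068376]]
[[   0    0   61   65 1299]
 [  22   26   21   21  357]] [[256.87066975 203.91685912]
 [272.04761905 215.89635854]]
pos [0.5217 0.1564 0.1292] F [-1.88 -2.23 -4.28] w 0.762 t 7.97 q7 [-0.58  0.37  0.26  1.86 -0.12  0.93  1.89] jawyaw 2.163 down [-0.006 -0.003 -1.   ]
shift [ 0.0291 -0.0042 -0.0032] turn(cw+) [np.float64(-0.037)]
```

>>> move_arm:
  steps: "0.02 -0.002 -0.003 -0.1 60; 0.04 -0.002 -0.003 -0.2 60; 0.05 -0.002 -0.003 -0.3 60; 0.06 -0.002 -0.003 -0.3 60; 0.06 -0.002 -0.003 -0.3 60; 0.06 -0.002 -0.003 -0.3 60; 0.06 -0.002 -0.003 -0.3 60"

```text
clock: 8.55
position: [0.5284, 0.1552, 0.0753]
ee_rot: [-1.817, 0.662, 1.815]
force: [-0.2, 0.6, 1.2]
width: 0.766
```

```bash
python3 -c "
from h import *
to([.5263,.156,.006])
W=grab('wrist','w8');print(pts(W,[(272,215)]))"
```

```text
pos [0.5284 0.1552 0.0753] F [-0.22  0.62  1.16] w 0.766 t 8.55 q7 [-0.51  0.44  0.17  1.9  -0.1   0.8   2.16] jawyaw 2.443 down [ 0.001  0.    -1.   ]
shift [0.0693 0.0008 0.0021] turn(cw+) None
[[0.51903665 0.14042542 0.06593408]]
```

View pics/w8.png

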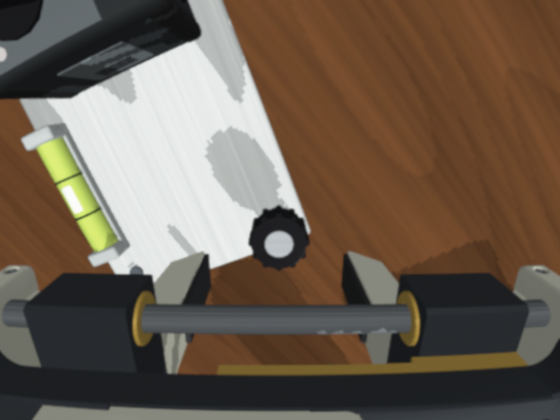

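```bash
python3 - <<'E'
from h import *
W=ld('w8');print(pts(W,[(279,244)],.0725),pts(W,[(279,244)]))
to([.5263,.156,.006])
E
```

```text
[[0.52668848 0.15645115 0.0725    ]] [[0.52699021 0.15682892 0.07139972]]
pos [0.5286 0.1554 0.0755] F [-0.69 -0.94 -0.35] w 0.768 t 8.6 q7 [-0.51  0.44  0.17  1.9  -0.1   0.8   2.16] jawyaw 2.444 down [ 0.001  0.    -1.   ]
shift [0.0695 0.0011 0.0022] turn(cw+) None
```

>>> move_arm:
  steps: "0.01 0.0005 0.002 0 60; 0.03 0.0005 0.002 0 60; 0.05 0.0005 0.002 0 60; 0.065 0.0005 0.002 0 60; 0.07 0.0005 0.002 0 60; 0.07 0.0005 0.002 0 60; 0.07 0.0005 0.002 0 60"

```text
clock: 9.18
position: [0.5263, 0.1563, 0.0049]
ee_rot: [-1.818, 0.659, 1.818]
force: [0.1, 0.2, -0.2]
width: 0.763
```

```bash
python3 -c "
from h import *
to([.5268,.1561,.006]);print(arm.observe()['ft_torque'])
W=grab('wrist','w9');s=grab('side','s9');c=grab('scene','c9')
a=cv2.resize(s['img'][130:250,200:320],None,fx=3.2,fy=3.2,interpolation=2);b=cv2.resize(c['img'][180:300,245:365],None,fx=3.2,fy=3.2,interpolation=2)
cv2.imwrite('pics/sc9.png',np.hstack([a,b]))"
```

```text
pos [0.5263 0.1563 0.0049] F [ 0.06  0.17 -0.19] w 0.763 t 9.18 q7 [-0.49  0.54  0.15  1.96 -0.13  0.65  2.18] jawyaw 2.446 down [ 0.  0. -1.]
shift [-0.0011 -0.0002 -0.0005] turn(cw+) None
[0.1030227  0.01689747 0.01684104]
```

View pics/sc9.png

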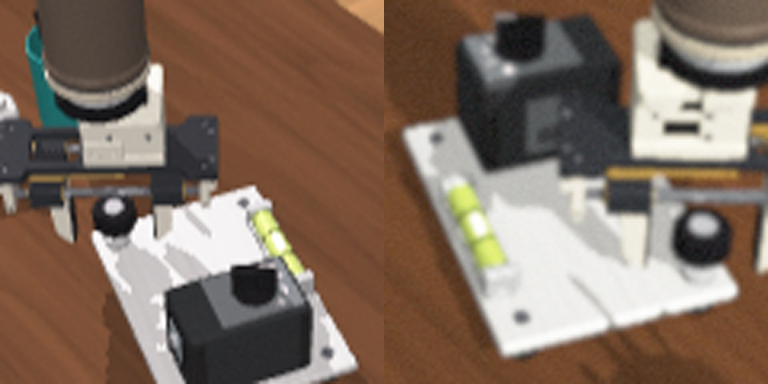

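View pics/w9.png

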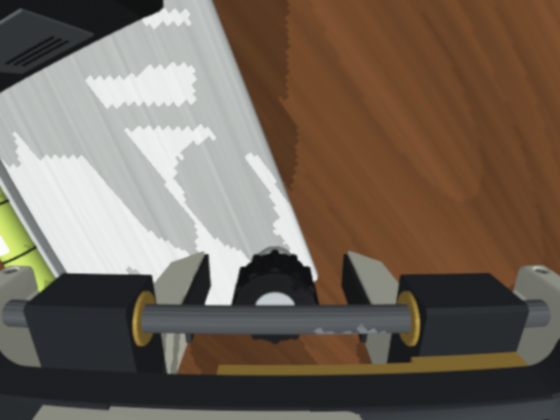

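The fingers straddle the knob and the vial is clear in the scene view. I'll close at 40 N.

>>> move_arm:
  steps: "0 0 0 0 120; 0 0 0 0 200; 0 0 0 0 255; 0 0 0 0 255; 0 0 0 0 255; 0 0 0 0 255; 0 0 0 0 255"
  squeeze: 40

```text
clock: 9.92
position: [0.5258, 0.1562, 0.0046]
ee_rot: [-1.818, 0.659, 1.819]
force: [-1.4, 0.2, 1.3]
width: 0.398
```

```bash
cat >> h.py <<'E'
def vial(tag):
    c=grab('scene',tag); im=c['img'][210:290,245:310]; cv2.imwrite(f'pics/{tag}z.png',cv2.resize(im,None,fx=7,fy=7,interpolation=2))
E
python3 -c "
from h import *
to([.5268,.1561,.006]);print(arm.observe()['ft_torque'])
vial('v1')"
```

```text
pos [0.5258 0.1562 0.0046] F [-1.38  0.19  1.28] w 0.398 t 9.92 q7 [-0.49  0.54  0.15  1.96 -0.13  0.65  2.18] jawyaw 2.446 down [-0.001  0.    -1.   ]
shift [-0.0014 -0.0006 -0.0008] turn(cw+) None
[0.0683123  0.33956181 0.04846571]
```

View pics/v1z.png

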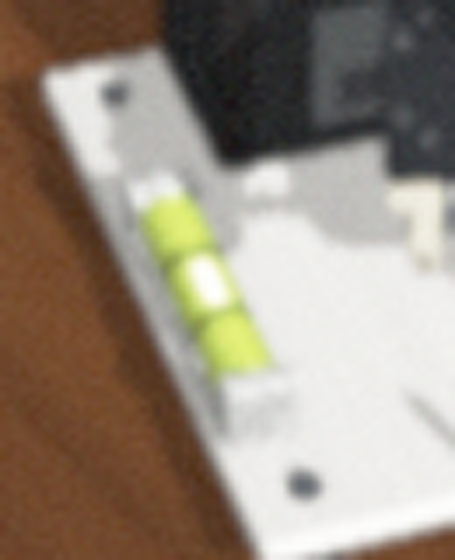

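The opening of 36.6 mm matches the knob. Now I'll press down in small steps.

>>> move_arm:
  steps: "0.001 0 0 0 255; 0.002 0 0 0 255; 0.003 0 0 0 255; 0.004 0 0 0 255; 0.004 0 0 0 255; 0.004 0 0 0 255"

```text
clock: 10.47
position: [0.5255, 0.1571, 0.0023]
ee_rot: [-1.818, 0.657, 1.819]
force: [-11.6, 0.7, 26.5]
width: 0.395
```

```bash
python3 -c "
from h import *
to([.5268,.1561,.006]);print(arm.observe()['ft_torque'])
vial('v2')"
```

```text
pos [0.5255 0.1571 0.0023] F [-11.57   0.66  26.49] w 0.395 t 10.47 q7 [-0.49  0.55  0.15  1.96 -0.13  0.64  2.18] jawyaw 2.447 down [-0.     0.001 -1.   ]
shift [-0.0037 -0.     -0.0016] turn(cw+) None
[-1.06003195e-01  1.93068575e+00  6.22793414e-04]
```

View pics/v2z.png

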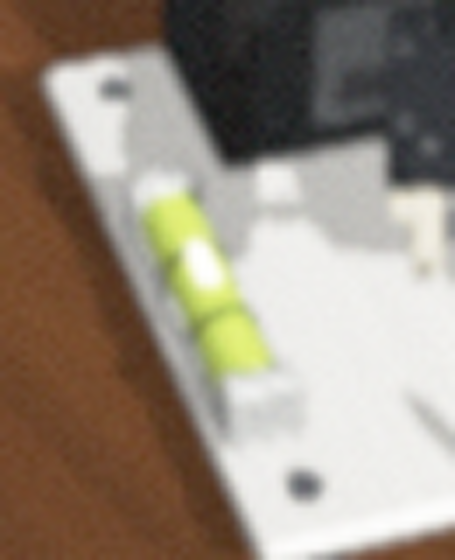

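The foot is on the table with Fz = 26 N, and the bubble has gone to − by about 8 mm. I'll relieve the lateral 11 N while turning clockwise 1.0.

>>> move_arm:
  steps: "-0.0002 0.0005 0.0006 0 255; -0.0002 0.0005 0.0006 0.11 255; -0.0002 0.0005 0.0006 0.22 255; -0.0002 0.0005 0.0006 0.33 255; -0.0002 0.0005 0.0006 0.44 255; -0.0002 0.0005 0.0006 0.55 255; -0.0002 0.0005 0.0006 0.66 255; -0.0002 0.0005 0.0006 0.77 255; -0.0002 0.0005 0.0006 0.88 255; -0.0002 0.0005 0.0006 1.0 255"

```text
clock: 11.35
position: [0.525, 0.1587, 0.0024]
ee_rot: [-1.112, 1.265, 1.116]
force: [-9.5, 5.3, 23.4]
width: 0.394
```

```bash
python3 -c "
from h import *
to([.5268,.1561,.006]);print(arm.observe()['ft_torque'])
vial('v3')"
```

```text
pos [0.525  0.1587 0.0024] F [-9.53  5.33 23.39] w 0.394 t 11.35 q7 [-0.69  0.58  0.43  1.98 -0.38  0.66  1.42] jawyaw 1.443 down [-0.     0.004 -1.   ]
shift [-0.0036 -0.0021 -0.0024] turn(cw+) None
[0.98634067 1.75747997 0.08591113]
```

View pics/v3z.png

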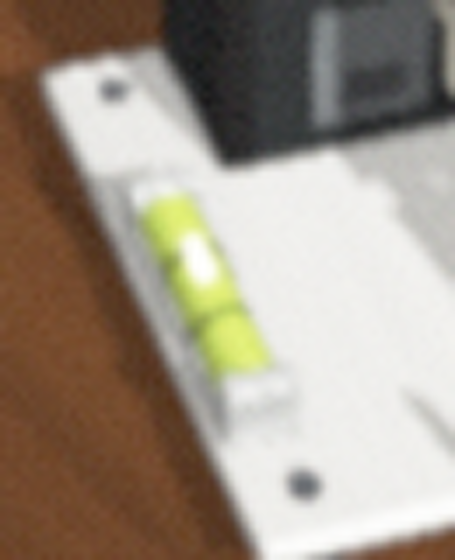

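```bash
cat >> h.py <<'E'
def bub(tag):
    c=ld(tag); u0,v0,u1,v1=258,230,290,268; im=cv2.resize(c['img'][v0:v1,u0:u1],None,fx=4,fy=4,interpolation=2).astype(int)
    b,g,r=im[...,0],im[...,1],im[...,2]; ys,xs=np.mgrid[:im.shape[0],:im.shape[1]]
    uv=np.c_[(xs.ravel()+.5)/4-.5+u0,(ys.ravel()+.5)/4-.5+v0]; p=pts(c,uv,.048)[:,:2]-[.5545,.0456]
    t=-.333; R=np.array([[np.cos(t),-np.sin(t)],[np.sin(t),np.cos(t)]]); q=p@R
    gr=((g-b)>40)&(g>r-25)&(g>90)
    m=gr.ravel(); cx=np.median(q[m,0]); strip=np.abs(q[:,0]-cx)<.004
    Y=np.arange(-.05,.0501,.001); prof=[]
    for y in Y:
        k=strip&(np.abs(q[:,1]-y)<.0008); prof.append((g.ravel()[k].mean(),b.ravel()[k].mean()))
    prof=np.array(prof); return cx,q[m,1].min(),q[m,1].max(),Y,prof
E
python3 - <<'E'
from h import *
for t in('c9','v1','v2','v3'):
    cx,a,b,Y,p=bub(t); print(t,round(cx,4),round(a,4),round(b,4))
    print('g',p[5:95:2,0].astype(int).tolist()); print('b',p[5:95:2,1].astype(int).tolist())
E
```

```text
c9 0.0688 -0.0196 0.0644
g [184, 185, 186, 185, 185, 187, 191, 201, 214, 224, 230, 234, 235, 233, 231, 229, 230, 230, 230, 230, 230, 230, 231, 230, 224, 213, 200, 196, 209, 226, 237, 240, 242, 242, 241, 242, 243, 243, 241, 232, 215, 201, 201, 214, 225]
b [181, 182, 183, 182, 181, 183, 189, 199, 212, 223, 228, 229, 218, 193, 159, 130, 115, 112, 112, 112, 112, 114, 116, 112, 108, 104, 104, 113, 137, 168, 193, 200, 207, 209, 203, 205, 209, 208, 200, 177, 145, 114, 101, 103, 110]
v1 0.0679 -0.0189 0.0651
g [185, 185, 186, 186, 184, 184, 188, 195, 206, 219, 228, 232, 233, 232, 231, 230, 230, 230, 231, 231, 231, 231, 231, 232, 228, 219, 208, 202, 209, 224, 237, 240, 243, 244, 243, 243, 244, 245, 243, 237, 224, 208, 203, 212, 224]
b [181, 182, 182, 181, 180, 180, 185, 192, 203, 218, 226, 228, 221, 198, 169, 140, 120, 113, 112, 113, 113, 113, 114, 113, 111, 107, 104, 108, 129, 158, 189, 200, 209, 213, 212, 212, 209, 213, 202, 181, 149, 118, 104, 104, 109]
v2 0.0675 -0.0195 0.0654
g [185, 187, 188, 187, 186, 189, 196, 207, 218, 227, 233, 236, 236, 233, 232, 231, 231, 231, 231, 231, 230, 231, 230, 230, 231, 229, 226, 225, 231, 234, 241, 243, 242, 243, 242, 239, 235, 232, 229, 224, 210, 196, 196, 210, 223]
b [181, 182, 183, 183, 182, 185, 192, 203, 215, 226, 231, 231, 220, 195, 161, 133, 117, 113, 114, 113, 112, 113, 113, 120, 139, 161, 178, 190, 201, 197, 206, 206, 205, 209, 202, 180, 152, 128, 113, 107, 101, 95, 94, 101, 109]
v3 0.0679 -0.0189 0.0653
g [234, 234, 234, 232, 227, 220, 214, 212, 216, 224, 231, 234, 234, 232, 230, 229, 229, 230, 231, 231, 230, 232, 233, 233, 235, 232, 227, 225, 228, 233, 241, 241, 243, 242, 240, 236, 233, 231, 229, 224, 213, 200, 200, 211, 223]
b [231, 231, 230, 229, 225, 217, 210, 208, 213, 221, 228, 231, 222, 197, 163, 135, 118, 113, 112, 111, 112, 120, 129, 146, 169, 182, 189, 193, 197, 197, 210, 205, 204, 198, 179, 153, 130, 118, 112, 109, 103, 97, 97, 102, 107]
```

>>> move_arm:
  steps: "0 0.0006 0.0003 0 255; 0 0.0006 0.0003 0 255; 0 0.0006 0.0003 0 255; 0 0.0006 0.0003 0 255; 0 0.0006 0.0003 0 255; 0 0.0006 0.0003 0 255; 0 0.0006 0.0003 0 255; 0 0.0006 0.0003 0 255; 0 0.0006 0.0003 0 255; 0 0.0006 0.0003 0 255"

```text
clock: 12.23
position: [0.525, 0.1587, 0.0024]
ee_rot: [-1.116, 1.262, 1.119]
force: [-6.7, 5.4, 23.4]
width: 0.398
```

```bash
cat >> h.py <<'E'
def bubv(tag):
    cx,a,b,Y,p=bub(tag); g,bl=p[:,0],p[:,1]; k=(Y>-.009)&(Y<.053)
    w=np.clip(bl[k]-145,0,40); mid=(a+b)/2
    print(tag,'mid',round(mid,4),'bubble mm',round(1000*((w*Y[k]).sum()/w.sum()-mid),2))
E
python3 -c "
from h import *
to([.5268,.1561,.006]);print(arm.observe()['ft_torque'])
vial('v4')
for t in ('c9','v1','v2','v3','v4'):bubv(t)
s=grab('side','s4b');cv2.imwrite('pics/s4bz.png',cv2.resize(s['img'][110:270,180:340],None,fx=3.7,fy=3.7,interpolation=2))"
```

```text
pos [0.525  0.1587 0.0024] F [-6.69  5.38 23.35] w 0.398 t 12.23 q7 [-0.69  0.57  0.43  1.98 -0.38  0.66  1.42] jawyaw 1.447 down [ 0.001  0.003 -1.   ]
shift [-0.0036 -0.0022 -0.0024] turn(cw+) None
[7.31796965e-01 1.47032249e+00 5.59875744e-04]
c9 mid 0.0224 bubble mm 0.92
v1 mid 0.0231 bubble mm 0.57
v2 mid 0.023 bubble mm -7.14
v3 mid 0.0232 bubble mm -9.73
v4 mid 0.0231 bubble mm -6.8
```

View pics/s4bz.png

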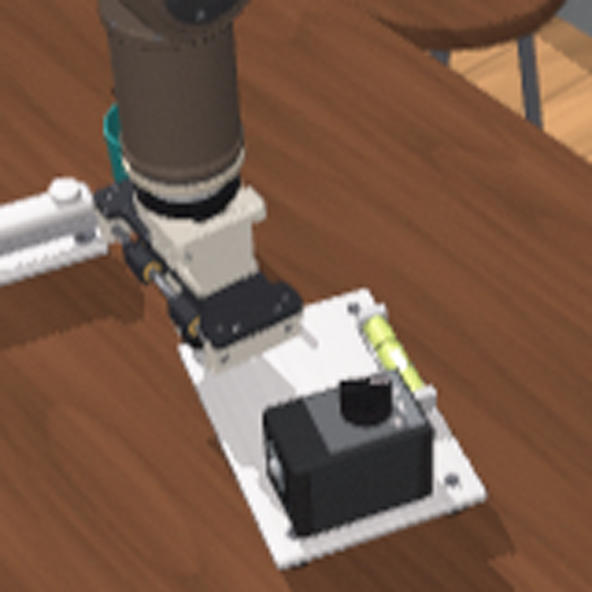

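The bubble is at about −7.4 mm and rising 5 mm per rad as expected. Another 1.1 clockwise, with a small lateral relief.

>>> move_arm:
  steps: "0 0.0004 0.0004 0.11 255; 0 0.0004 0.0004 0.22 255; 0 0.0004 0.0004 0.33 255; 0 0.0004 0.0004 0.44 255; 0 0.0004 0.0004 0.55 255; 0 0.0004 0.0004 0.66 255; 0 0.0004 0.0004 0.77 255; 0 0.0004 0.0004 0.88 255; 0 0.0004 0.0004 0.99 255; 0 0.0004 0.0004 1.1 255"

```text
clock: 13.17
position: [0.5266, 0.1601, 0.0025]
ee_rot: [-0.266, 1.549, 0.272]
force: [0.5, 8.4, 16.0]
width: 0.395
```

```bash
python3 -c "
from h import *
to([.5268,.1561,.006]);print(arm.observe()['ft_torque'])
vial('v5');bubv('v5')"
```

```text
pos [0.5266 0.1601 0.0025] F [ 0.55  8.38 16.04] w 0.395 t 13.17 q7 [-0.9   0.65  0.74  1.99 -0.66  0.74  0.59] jawyaw 0.343 down [ 0.004  0.004 -1.   ]
shift [-0.0035 -0.0038 -0.0012] turn(cw+) None
[1.43050638 0.0614176  0.03764786]
v5 mid 0.0229 bubble mm -2.77
```

>>> move_arm:
  steps: "0.0003 0.0005 0.0002 0 255; 0.0005 0.0006 0.0002 0 255; 0.0005 0.0006 0.0002 0 255; 0.0005 0.0006 0.0002 0 255; 0.0005 0.0006 0.0002 0 255; 0.0005 0.0006 0.0002 0 255; 0.0005 0.0006 0.0002 0 255; 0.0005 0.0006 0.0002 0 255; 0.0005 0.0006 0.0002 0 255; 0.0005 0.0006 0.0002 0 255"

```text
clock: 14.05
position: [0.5267, 0.1602, 0.0023]
ee_rot: [-0.27, 1.549, 0.275]
force: [-2.0, 5.9, 22.2]
width: 0.395
```

```bash
python3 -c "
from h import *
to([.5268,.1561,.006]);print(arm.observe()['ft_torque'])
vial('v6');bubv('v6')"
```

```text
pos [0.5267 0.1602 0.0023] F [-1.95  5.92 22.25] w 0.395 t 14.05 q7 [-0.9   0.65  0.74  1.99 -0.65  0.74  0.59] jawyaw 0.347 down [ 0.004  0.004 -1.   ]
shift [-0.0037 -0.0039 -0.0013] turn(cw+) None
[ 1.08914254  0.62029527 -0.0669133 ]
v6 mid 0.0232 bubble mm -1.48
```

View pics/v6z.png

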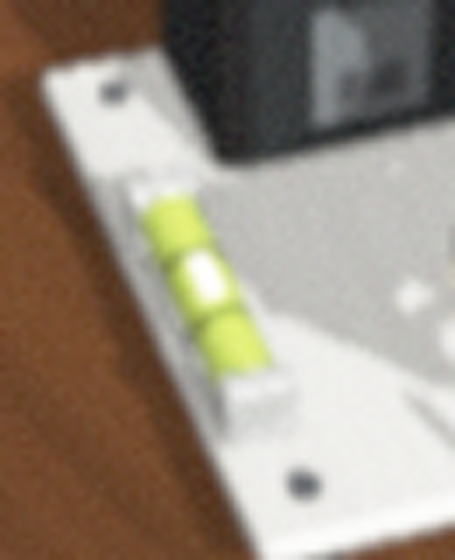

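The bubble is about 2 mm short, so another 0.4 clockwise.

>>> move_arm:
  steps: "0 0.0003 0 0.1 255; 0 0.0004 0 0.2 255; 0 0.0004 0 0.3 255; 0 0.0004 0 0.4 255; 0 0.0004 0 0.4 255; 0 0.0004 0 0.4 255; 0 0.0004 0 0.4 255; 0 0.0004 0 0.4 255; 0 0.0004 0 0.4 255; 0 0.0004 0 0.4 255"

```text
clock: 14.93
position: [0.5276, 0.1602, 0.0024]
ee_rot: [0.044, 1.565, -0.039]
force: [1.2, 5.8, 19.9]
width: 0.395
```

>>> move_arm:
  steps: "0 0 0 0 255; 0 0 0 0 255; 0 0 0 0 255; 0 0 0 0 255; 0 0 0 0 255; 0 0 0 0 255; 0 0 0 0 255; 0 0 0 0 255"

```text
clock: 15.6
position: [0.5276, 0.1602, 0.0024]
ee_rot: [0.044, 1.565, -0.039]
force: [1.1, 6.5, 18.3]
width: 0.395
```

```bash
python3 -c "
from h import *
to([.5268,.1561,.006]);print(arm.observe()['ft_torque'])
vial('v7');bubv('v7')
c=ld('v7')['img'];cv2.imwrite('pics/v7f.png',c)"
```

```text
pos [0.5276 0.1602 0.0024] F [ 1.1   6.49 18.28] w 0.395 t 15.6 q7 [-0.96  0.69  0.85  2.   -0.75  0.78  0.28] jawyaw -0.053 down [ 0.006  0.004 -1.   ]
shift [-0.0036 -0.0041 -0.0006] turn(cw+) None
[ 0.98767827 -0.09705766 -0.0292506 ]
v7 mid 0.0231 bubble mm -0.18
```

View pics/v7z.png

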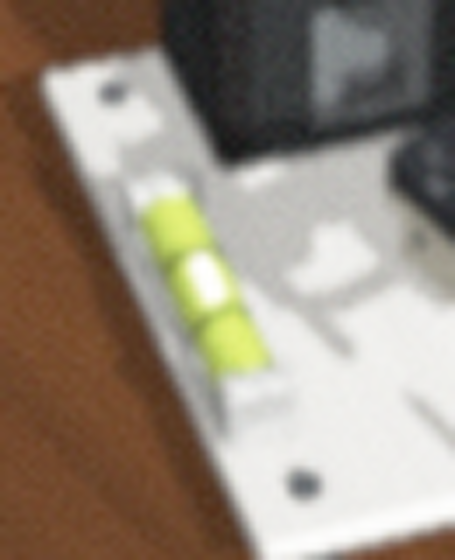

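View pics/v7f.png

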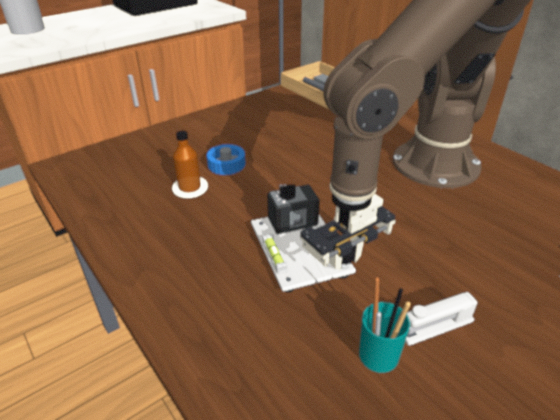

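The bubble is centred to within 1 mm and the bystanders haven't moved. I'll firm the press slightly, add 0.1 clockwise, then do the last checks.

>>> move_arm:
  steps: "0.0003 0.0002 0 0.05 255; 0.0004 0.0003 0 0.1 255; 0.0004 0.0003 0 0.1 255; 0.0004 0.0003 0 0.1 255; 0.0004 0.0003 0 0.1 255; 0.0004 0.0003 0 0.1 255; 0.0004 0.0003 0 0.1 255; 0.0004 0.0003 0 0.1 255; 0.0004 0.0003 0 0.1 255; 0.0004 0.0003 0 0.1 255"

```text
clock: 16.48
position: [0.5279, 0.1602, 0.0023]
ee_rot: [0.123, 1.562, -0.117]
force: [-0.4, 4.4, 22.7]
width: 0.392
```

>>> move_arm:
  steps: "0 0 0 0 255; 0 0 0 0 255; 0 0 0 0 255; 0 0 0 0 255; 0 0 0 0 255; 0 0 0 0 255; 0 0 0 0 255; 0 0 0 0 255; 0 0 0 0 255; 0 0 0 0 255"

```text
clock: 17.32
position: [0.5279, 0.1602, 0.0023]
ee_rot: [0.123, 1.562, -0.117]
force: [0.3, 4.3, 21.9]
width: 0.394
```

```bash
python3 -c "
from h import *
to([.5268,.1561,.006]);print(arm.observe()['ft_torque'])
vial('v8');bubv('v8');bubv('v1')
s=grab('side','s8');a=s['img'][160:270,220:330]; b=ld('side0')['img'][160:270,220:330]
cv2.imwrite('pics/s8z.png',np.hstack([cv2.resize(x,None,fx=3.6,fy=3.6,interpolation=2) for x in(b,a)]))"
```

```text
pos [0.5279 0.1602 0.0023] F [ 0.25  4.33 21.87] w 0.394 t 17.32 q7 [-0.97  0.71  0.87  2.   -0.77  0.8   0.2 ] jawyaw -0.153 down [ 0.006  0.003 -1.   ]
shift [-0.0037 -0.0042 -0.0004] turn(cw+) None
[ 0.83508745  0.02494476 -0.0547445 ]
v8 mid 0.0231 bubble mm -0.22
v1 mid 0.0231 bubble mm 0.57
```

View pics/s8z.png

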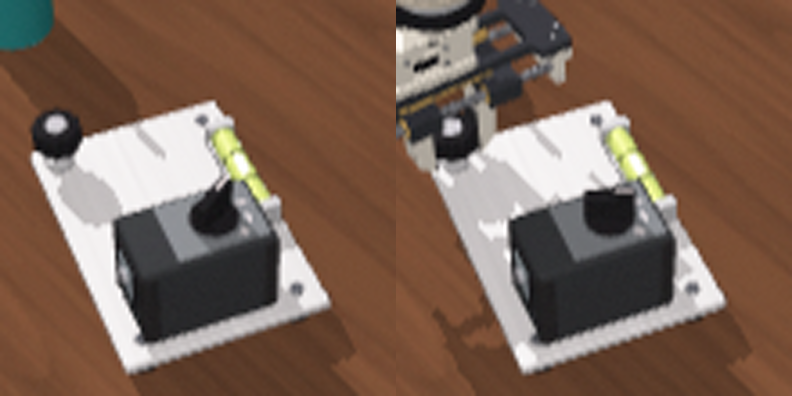

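View pics/v8z.png

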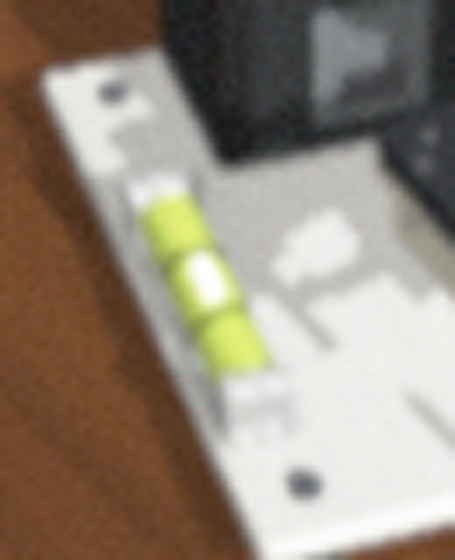

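The before and after side views match: the base hasn't moved and the dial is still at its new mark. The bubble sits between the rings. Handing in.

```bash
python3 -c "
from cell import arm
print(arm.sign_off())"
```

```text
the job is handed in; nothing more can be done
None
```

The dial is clicked in at the horizontal-line mark, and the bubble is centred. I handed in at about 17.4 s, with the gripper holding the knob and pressing down with about 22 N.

**Dial:** After I let go, the pointer lay over the horizontal mark. It measured −0.29 rad in the base's frame, which is a dial value of about 1.19.

**Levelling foot:** I gripped the knob with 40 N, pressed the foot onto the table, and turned it about 2.6 rad clockwise in all.

**Last checks:**
- **Bubble:** it read −0.2 mm, or about −0.8 mm against its level reading before pressing. Both are inside ±3.5 mm.
- **Side force:** about 4 N remained on the gripper.
- **Base:** it had not visibly moved in the before and after pictures, which are good to about 1 pixel (1.5–2 mm).
- **Bystanders:** none looked moved in the scene picture just before the final 0.1 rad trim. I did not compare them again after it.

**What disagreed:**
- **Fingertip height:** the real fingertips are about 37 mm above the reported TCP. My first try at the dial closed on air above it, touching nothing, and I then worked from the camera heights.
- **Dial start:** it measured about 0.3, midway between clicks, not 0 or 0.6 as stated. I turned it to the mark I could see.
- **Gripper drift:** the reported TCP moved about 4 mm sideways while turning the knob, with side forces of up to about 12 N.

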